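# Restock the marking-tape dispenser and nest the empty totes

## Robot

A 7-joint arm with a two-finger parallel gripper is mounted at the origin on a cart in front of the work surface, level with it; the furniture and walls round the work are solid. World frame = base frame: x ahead of the robot, y to its left, z up, the work surface at z = 0. Lengths are in m, angles in rad, forces in N, time in s.
With the tool pointing down it reaches from about 0.4 to 0.75 m from the base axis. Payload 19.5 kg.
Tool frame: the origin (TCP) lies at the very end of the fingers, on their centre line; the grasp point (between the pads) lies 19 mm behind it (manip.pinch_z is the distance from the TCP to the grasp point, in m); z points along the fingers, y is the direction in which the jaws open and shut (so a half turn about z gives the same grasp; the last joint's range is limited). The gripper opens to 85 mm and grips with 20 to 120 N. Pads are 22 mm wide; open, the fingers measure 114 mm over their backs; the gripper's body (76 mm by 85 mm) begins 54 mm behind the grasp point. The pads swing forward as they close: fully open they stand 13 mm farther back than shut.
Start: joints at [-0.042, 0.707, -0.028, 1.485, 0.022, 0.951, -0.075], TCP at [0.575, 0, 0.231] pointing down, gripper open.
Joint ranges: [-2.71, 2.71], [-0.32, 2.16], [-1.57, 1.52], [0, 2.45], [-1.46, 4.6], [0, 2.02], [-2.83, 2.83]. Speed limits (rad/s): [1.89, 1.89, 2.57, 2.57, 3.01, 3.01, 3.01].

## Interface

Orientations are given as a rotation vector (axis times angle).
In Python, from workcell import manip, eoat, inverse_kinematics, get_image, camera_params, job gives the robot as it stands. Calls block until the motion is done:
- manip.goto(position, orientation): joint-space move of the TCP to a pose.
- manip.servo_line(position, rate=0.15, frame=None): straight line of the TCP; frame=None keeps the orientation; rate is the mean speed in m/s.
- manip.move_joints(angles): joint-space move.
- eoat.grip(opening, squeeze=None): finger opening in m; squeeze is the grip in N (None keeps the last); returns when the fingers have stopped.
- manip.pause(seconds).
- inverse_kinematics(position, orientation): joint angles nearest the present ones, or None.
- manip.read_state(): the state.
- get_image(name): name is "scene" or "side" or "wrist"; returns the picture (400x640x3 uint8, red, green, blue); there is no depth.
- camera_params(name): a dict with "mtx" (3x3 intrinsics, pixels), "view" (4x4, takes a point from world to camera coordinates). Camera axes: x right, y down, z forward; pixel columns grow to the right and rows downward; lengths in m; the calibration is good to about 2 mm. A picture is of the moment at which its call begins: read the wrist's pose just before it. camera_params takes no time and is no camera call; for the wrist camera it gives the pose at the moment of the call.
A pose or a line that the arm cannot do raises manip.MotionError and nothing moves.
- job.hand_in(): hands the job in, once; it reports no verdict.
The state is a dict: "clock": time; "qpos": joint angles; "qvel": joint speeds; "effort": joint torques, N m; "eef_pos": TCP position; "tcp_rot": TCP orientation; "wrist_force": force on the tool from outside, world axes, zero at the start; "wrist_torque": the same for the moment, N m; "grip_width": finger opening in m.
Only numpy, scipy, OpenCV 4.12 (cv2) and the standard library are available. Lean on these libraries where they do the work, as an engineer would, in place of code of your own. Each camera call takes 0.05 s, during which the arm holds its last target.

## Task

Restock the tape dispenser: fit every tape roll from the totes into the bay marked with its own colour, pressing its sprung plunger into the bay's open slot, lowering it and letting the spring push the fixed pin fully into the hole on the other side. When both totes are empty, turn the grey tote half a turn, so that its orange end comes over the white tote's orange end, and nest it fully down in the white one. Leave the glass beaker alone.

Things in the scene. Friction and masses are not known exactly. Their poses are not given: they have to be found in the camera images.
- dispenser: Fixed tape dispenser, 299 mm (y) x 118 x 66 mm: base 8 mm thick, from 88 mm before to 30 mm behind the roll axes, cutter strip 16 mm high along its front edge; light cheeks (x +-18 mm, with lower sloping ribs fore and aft) part four bays in a row. Origin on the bench below the middle of the row of roll axes; x away from the robot, y left. Bays from +y: yellow, green, blue, red (pitch 74 mm), each with a patch of its colour in front.
- bay_yellow (a point): Where the yellow roll's centre rests when seated in the yellow bay, 34 mm above the bench; axes as the dispenser's, roll axis along y, plunger toward +y. At y = +27 mm from here is the face of a cheek 66 mm high with an upright slot, 12 mm wide, open at the top, its back at +33 mm, its bottom 4 mm below the axis. The hole's cheek is opposite. Free in front, behind and above.
- hole_yellow (a point): Where the tip of the yellow roll's fixed pin rests when seated, 31 mm to -y of the bay's centre: 7 mm inside a blind round hole 11 mm wide, 8 mm deep, its centre 1.5 mm above the roll axis. This cheek is 47 mm high and 14 mm thick (y -24 to -38 mm from the bay's centre); behind it stands a wall 66 mm high.
- bay_green (a point): Where the green roll's centre rests when seated in the green bay, 34 mm above the bench; axes as the dispenser's, roll axis along y, plunger toward +y. At y = +27 mm from here is the face of a cheek 66 mm high with an upright slot, 12 mm wide, open at the top, its back at +33 mm, its bottom 4 mm below the axis. The hole's cheek is opposite. Free in front, behind and above.
- hole_green (a point): Where the tip of the green roll's fixed pin rests when seated, 31 mm to -y of the bay's centre: 7 mm inside a blind round hole 11 mm wide, 8 mm deep, its centre 1.5 mm above the roll axis. This cheek is 47 mm high and 14 mm thick (y -24 to -38 mm from the bay's centre); behind it stands a wall 66 mm high.
- bay_blue (a point): Where the blue roll's centre rests when seated in the blue bay, 34 mm above the bench; axes as the dispenser's, roll axis along y, plunger toward +y. At y = +27 mm from here is the face of a cheek 66 mm high with an upright slot, 12 mm wide, open at the top, its back at +33 mm, its bottom 4 mm below the axis. The hole's cheek is opposite. Free in front, behind and above.
- hole_blue (a point): Where the tip of the blue roll's fixed pin rests when seated, 31 mm to -y of the bay's centre: 7 mm inside a blind round hole 11 mm wide, 8 mm deep, its centre 1.5 mm above the roll axis. This cheek is 47 mm high and 14 mm thick (y -24 to -38 mm from the bay's centre); behind it stands a wall 66 mm high.
- bay_red (a point): Where the red roll's centre rests when seated in the red bay, 34 mm above the bench; axes as the dispenser's, roll axis along y, plunger toward +y. At y = +27 mm from here is the face of a cheek 66 mm high with an upright slot, 12 mm wide, open at the top, its back at +33 mm, its bottom 4 mm below the axis. The hole's cheek is opposite. Free in front, behind and above.
- hole_red (a point): Where the tip of the red roll's fixed pin rests when seated, 31 mm to -y of the bay's centre: 7 mm inside a blind round hole 11 mm wide, 8 mm deep, its centre 1.5 mm above the roll axis. This cheek is 47 mm high and 14 mm thick (y -24 to -38 mm from the bay's centre); behind it stands a wall 66 mm high.
- roll_yellow_mid (a point): Centre of a roll of yellow marking tape, 42 mm across, 25 mm wide, 0.11 kg, with a spindle along its y axis: a fixed pin at -y, a sprung plunger at +y. White collars 14 mm thick reach to 24 mm from the centre at -y and 15.5 mm at +y. May be absent. In a tote it lies across it in a cradle, its axis 28 mm above the bench.
- roll_yellow_pin (a point): Round tip of the yellow roll's fixed steel pin, 31 mm to -y of the roll's centre; it is 8 mm thick and stands 7 mm out of its collar. At the other end a steel plunger, 8 mm thick with a round tip, reaches 36 mm to +y of the centre; it can be pressed in 14 mm against a spring (3 N at first, 10 N at the end) and is pressed in 3 mm when seated.
- roll_green_mid (a point): Centre of a roll of green marking tape, 42 mm across, 25 mm wide, 0.11 kg, with a spindle along its y axis: a fixed pin at -y, a sprung plunger at +y. White collars 14 mm thick reach to 24 mm from the centre at -y and 15.5 mm at +y. May be absent. In a tote it lies across it in a cradle, its axis 28 mm above the bench.
- roll_green_pin (a point): Round tip of the green roll's fixed steel pin, 31 mm to -y of the roll's centre; it is 8 mm thick and stands 7 mm out of its collar. At the other end a steel plunger, 8 mm thick with a round tip, reaches 36 mm to +y of the centre; it can be pressed in 14 mm against a spring (3 N at first, 10 N at the end) and is pressed in 3 mm when seated.
- roll_blue_mid (a point): Centre of a roll of blue marking tape, 42 mm across, 25 mm wide, 0.11 kg, with a spindle along its y axis: a fixed pin at -y, a sprung plunger at +y. White collars 14 mm thick reach to 24 mm from the centre at -y and 15.5 mm at +y. May be absent. In a tote it lies across it in a cradle, its axis 28 mm above the bench.
- roll_blue_pin (a point): Round tip of the blue roll's fixed steel pin, 31 mm to -y of the roll's centre; it is 8 mm thick and stands 7 mm out of its collar. At the other end a steel plunger, 8 mm thick with a round tip, reaches 36 mm to +y of the centre; it can be pressed in 14 mm against a spring (3 N at first, 10 N at the end) and is pressed in 3 mm when seated.
- roll_red_mid (a point): Centre of a roll of red marking tape, 42 mm across, 25 mm wide, 0.11 kg, with a spindle along its y axis: a fixed pin at -y, a sprung plunger at +y. White collars 14 mm thick reach to 24 mm from the centre at -y and 15.5 mm at +y. May be absent. In a tote it lies across it in a cradle, its axis 28 mm above the bench.
- roll_red_pin (a point): Round tip of the red roll's fixed steel pin, 31 mm to -y of the roll's centre; it is 8 mm thick and stands 7 mm out of its collar. At the other end a steel plunger, 8 mm thick with a round tip, reaches 36 mm to +y of the centre; it can be pressed in 14 mm against a spring (3 N at first, 10 N at the end) and is pressed in 3 mm when seated.
- tote_grey_mid (a point): Centre, half-way up, of the grey stack-and-nest tote: plastic, 199 mm long (x) x 115 x 60 mm high, 0.16 kg, orange rim at its +x end. Walls taper in to 164 x 80 mm at the floor. Up to two rolls lie along its y at x = -34 and +34 mm. Starts with the orange end toward the robot.
- tote_white_mid (a point): Centre, half-way up, of the white stack-and-nest tote: plastic, 199 mm long (x) x 115 x 60 mm high, 0.16 kg, orange rim at its +x end. Walls taper in to 164 x 80 mm at the floor. Up to two rolls lie along its y at x = -34 and +34 mm. Starts with the orange end away from the robot.
- tote_grey_rim (a point): Top of the grey tote's long rim on its +y side, 24 mm from the middle toward the orange end (the -y side is alike). The rim is upright, 9 mm thick and 24 mm high; between x = 0 and +48 mm nothing is in the way of fingers inside.
- tote_white_shoulder (a point): Top of one of the white tote's four inner shoulders (at x = -12 and +62 mm, 50 mm high, 17 mm wide; both totes have them, and channels to match outside). Orange end over orange end, another tote slides down past them until rim rests on rim, 24 mm higher; the other way round it stands on them, 50 mm higher.
- beaker: Glass beaker, 60 mm across, 70 mm high, a bystander; origin at the centre of its underside.

How it is judged:
By the outcome, as a careful person would: the job done as asked, in the order asked, and still so for the second after the job is handed in, with the robot touching nothing.
Of roll_yellow, roll_green, roll_blue, roll_red only 3 to 4 are there at a start; the rules pass over those that are not, and their reading is None.
At some moment in a run one of tote_grey, tote_white may be knocked a few centimetres aside while the robot is not near it.
Once in a run the grip may slacken for a moment while it holds something.
It also fails if it takes over 210 s, if anything falls off the work surface, if the arm or the gripper's body presses on something with over 40 N, if the wrist force passes 120 N, or if a joint passes its speed limit or range.

## Working session

There is one attempt and no reset: what is moved stays moved. The work goes in short steps, each a Python script; the robot and the scene stay as the last script left them, time stands still between calls to the robot, and variables do not carry over. Pictures are saved under pics/ and viewed, and the job is handed in when it is done.

```bash
mkdir -p pics; ls -la
python3 - <<'E'
from workcell import manip, eoat, get_image, camera_params
import cv2
for n in ["scene","side","wrist"]:
    im=get_image(n); cv2.imwrite(f"pics/a_{n}.png",im[:,:,::-1])
    p=camera_params(n); print(n,p["mtx"].round(1).tolist(),p["view"].round(3).tolist())
s=manip.read_state(); print(s)
E
```

```text
total 12
drwxr-xr-x  3 agent agent 4096 Dec  7 15:16 .
drwxr-xr-x 23 root  root  4096 Dec  7 15:16 ..
drwxr-xr-x  2 agent agent 4096 Dec  7 15:16 pics
scene [[441.6, 0.0, 315.7], [0.0, 441.6, 200.7], [0.0, 0.0, 1.0]] [[0.746, -0.666, 0.013, -0.372], [-0.457, -0.526, -0.717, 0.273], [0.485, 0.529, -0.696, 1.06], [0.0, 0.0, 0.0, 1.0]]
side [[513.1, 0.0, 310.2], [0.0, 513.1, 199.4], [0.0, 0.0, 1.0]] [[0.997, -0.073, 0.01, -0.468], [-0.039, -0.643, -0.765, 0.094], [0.062, 0.762, -0.644, 1.657], [0.0, 0.0, 0.0, 1.0]]
wrist [[357.1, 0.0, 323.3], [0.0, 357.1, 199.3], [0.0, 0.0, 1.0]] [[1.0, -0.0, -0.002, -0.574], [0.0, -0.948, 0.317, -0.041], [-0.002, -0.317, -0.948, 0.381], [0.0, 0.0, 0.0, 1.0]]
{'clock': 0.15, 'qpos': array([-0.04173325,  0.70690869, -0.02762154,  1.48487615,  0.02199165,
        0.95088571, -0.07551413]), 'qvel': array([ 4.93506016e-04, -2.30765100e-03, -8.42439380e-05,  1.14312007e-03,
        1.45573954e-04,  1.71728585e-04, -3.29076569e-04]), 'effort': array([-2.72933512e-04, -8.83303356e+01,  1.23416293e+00, -2.36189121e+01,
        1.69090542e-02,  5.40951354e-03,  2.67545431e-05]), 'eef_pos': array([5.74812734e-01, 2.63921174e-05, 2.30967939e-01]), 'tcp_rot': array([-2.22104074e+00, -2.22107545e+00,  8.72091049e-04]), 'wrist_force': array([ 0.16396973, -0.23564865, -0.1548976 ]), 'wrist_torque': array([-0.00641615,  0.01530376, -0.01578579]), 'grip_width': 0.08548509159071245}
```

View pics/a_scene.png

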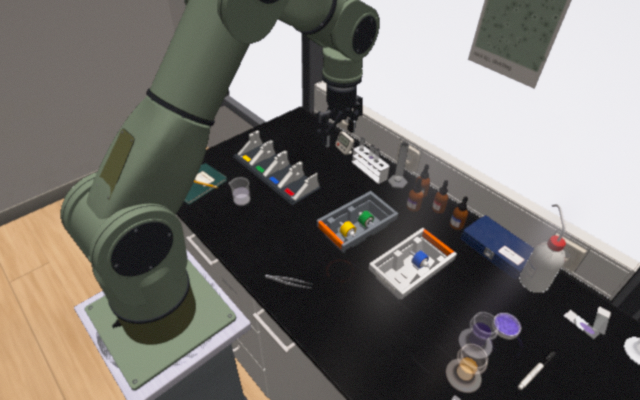

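View pics/a_side.png

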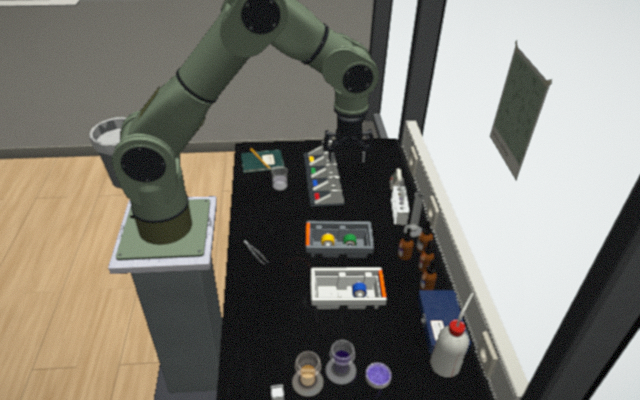

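View pics/a_wrist.png

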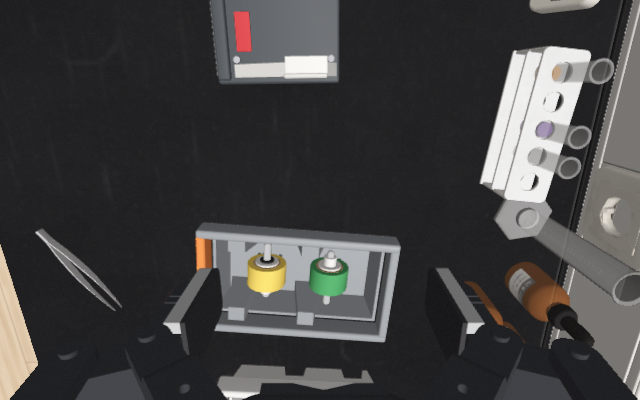

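```bash
cat > h.py <<'E'
import numpy as np, cv2
from scipy.spatial.transform import Rotation as R
from scipy.optimize import least_squares
from workcell import manip, eoat, inverse_kinematics, get_image, camera_params, job
def down(yaw=0):
    # tool z down; yaw=0: tool y (jaw) = world x, as at start
    B=np.array([[0,1,0],[1,0,0],[0,0,-1.]])
    return (R.from_euler('z',yaw)*R.from_matrix(B)).as_rotvec()
def snap(n,f,crop=None,sc=1):
    p=camera_params(n); im=get_image(n)
    np.savez(f"pics/{f}.npz",K=p["mtx"],V=p["view"],im=im)
    show(im,f,crop,sc); return im,p
def show(im,f,crop=None,sc=1):
    o=im[:,:,::-1]
    if crop: o=o[crop[1]:crop[3],crop[0]:crop[2]]
    if sc!=1: o=cv2.resize(o,None,fx=sc,fy=sc,interpolation=cv2.INTER_CUBIC)
    cv2.imwrite(f"pics/{f}.png",o)
def proj(P,K,V):
    P=np.atleast_2d(P); c=P@V[:3,:3].T+V[:3,3]; q=c@K.T; return q[:,:2]/q[:,2:]
def ray(uv,K,V,z):
    d=np.linalg.inv(K)@np.array([uv[0],uv[1],1.]); d=V[:3,:3].T@d; o=-V[:3,:3].T@V[:3,3]
    return o+d*(z-o[2])/d[2]
def T(x,y,yaw,pts):
    c,s=np.cos(yaw),np.sin(yaw); pts=np.atleast_2d(pts)
    return np.c_[x+c*pts[:,0]-s*pts[:,1],y+s*pts[:,0]+c*pts[:,1],pts[:,2]]
def fit(pts,uvs,K,V,x0):
    uvs=np.array(uvs,float)
    r=least_squares(lambda q:(proj(T(*q,pts),K,V)-uvs).ravel(),x0,loss='soft_l1')
    return r.x,(proj(T(*r.x,pts),K,V)-uvs).round(1)
def st():
    s=manip.read_state(); return s
def pr(*a):
    s=manip.read_state(); print(*a,'t',round(s['clock'],2),'p',s['eef_pos'].round(4),'F',s['wrist_force'].round(1),'w',round(s['grip_width'],4))
E
python3 - <<'E'
from h import *
manip.goto([0.55,-0.08,0.28],down(0)); pr()
snap("wrist","totes")
manip.goto([0.5,0.30,0.28],down(0)); pr()
snap("wrist","disp")
E
```

```text
t 0.62 p [ 0.5499 -0.0805  0.2803] F [ 1.   1.8 -0.5] w 0.0857
t 2.1 p [0.5007 0.2988 0.28  ] F [ 0.5 -0.6  0.6] w 0.0856
```

View pics/totes.png

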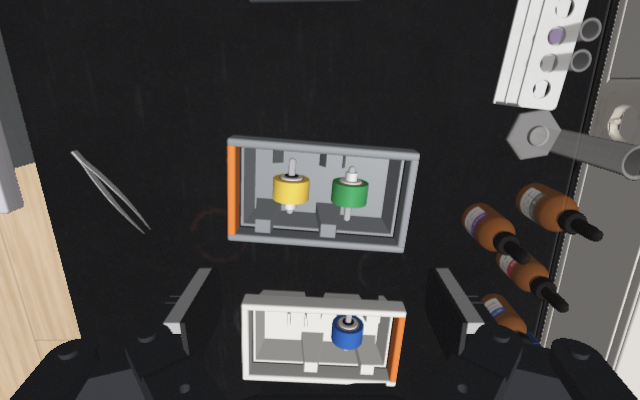

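View pics/disp.png

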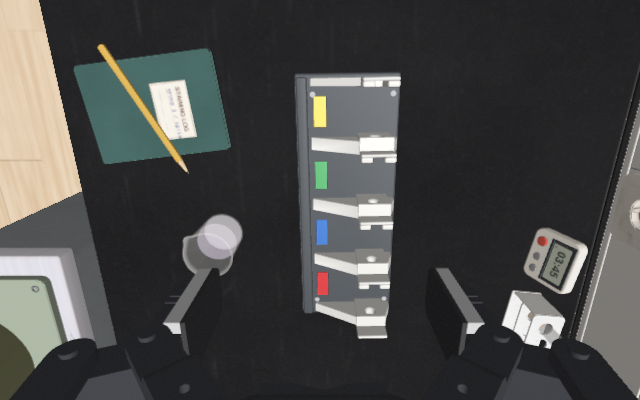

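Run:
```python
from h import *
d=np.load("pics/totes.npz"); show(d['im'],"totes_z",(160,60,460,260),2.6)
show(d['im'],"totes_z2",(160,230,500,400),2.3)
d=np.load("pics/disp.npz"); show(d['im'],"disp_z",(180,60,480,280),2.6)
```

```text
(no output)
```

View pics/totes_z.png

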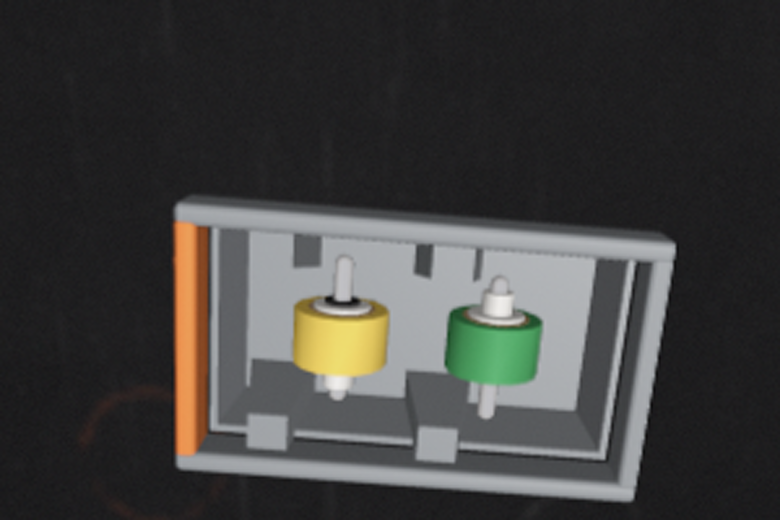

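View pics/totes_z2.png

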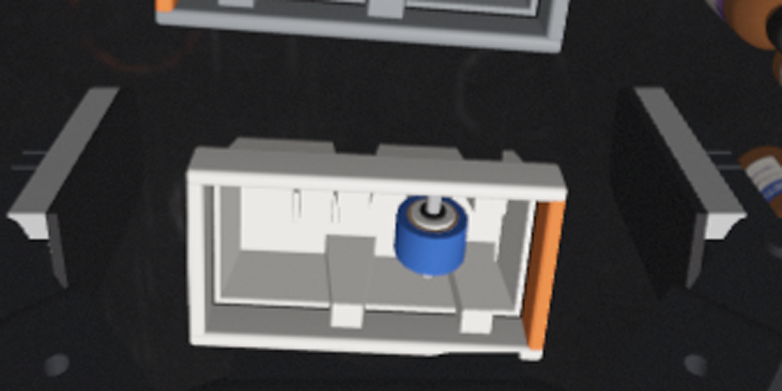

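View pics/disp_z.png

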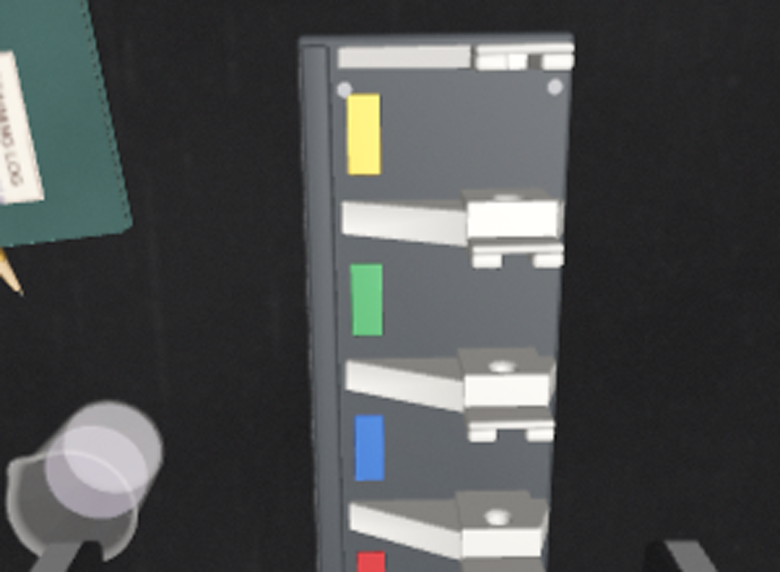

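```bash
cat > fit1.py <<'E'
from h import *
d=np.load("pics/disp.npz"); K,V,im=d['K'],d['V'],d['im']
def z(u,v): return (u/2.6+180-.3, v/2.6+60-.3)
pts=[];uv=[]
def quad(yb,a,b,c,e):
    for (x,y),p in zip([(-.018,-.024),(.018,-.024),(.018,-.038),(-.018,-.038)],[a,b,c,e]):
        if p: pts.append((x,yb+y,.047)); uv.append(z(*p))
quad(.111,(467,200),(557,199),(558,237),(468,239))
quad(.037,(463,376),(550,374),(550,403),(463,407))
quad(-.037,(460,529),(545,527),None,None)
pts+=[(-.088,.1495,.016),(.03,.1495,.008)]; uv+=[z(300,42),z(573,38)]
x,res=fit(np.array(pts),uv,K,V,[.55,.23,0]); print(x,res.tolist())
o=im.copy()
for yb in (.111,.037,-.037,-.111):
    for q in [[(-.018,-.024,.047),(.018,-.024,.047),(.018,-.038,.047),(-.018,-.038,.047)],[(-.018,.027,.066),(.018,.027,.066),(.018,.033,.066),(-.018,.033,.066)]]:
        u=proj(T(*x,np.array([(a,b+yb,c) for a,b,c in q])),K,V)
        cv2.polylines(o,[np.round(u*8).astype(int)],True,(255,0,0),1,cv2.LINE_AA,3)
for q in [[(-.088,-.1495,.008),(.03,-.1495,.008),(.03,.1495,.008),(-.088,.1495,.008)]]:
    u=proj(T(*x,np.array(q)),K,V); cv2.polylines(o,[np.round(u*8).astype(int)],True,(0,255,0),1,cv2.LINE_AA,3)
show(o,"disp_o",(260,60,460,360),2)
hs=cv2.cvtColor(im,cv2.COLOR_RGB2HSV)
# rolls
d=np.load("pics/totes.npz"); K,V,im=d['K'],d['V'],d['im']; hs=cv2.cvtColor(im,cv2.COLOR_RGB2HSV)
rows=slice(100,400)
for n,(a,b) in dict(yellow=(22,34),green=(50,80),blue=(105,125)).items():
    m=((hs[:,:,0]>=a)&(hs[:,:,0]<=b)&(hs[:,:,1]>110)&(hs[:,:,2]>50)).astype(np.uint8); m[:100]=0; m[:,:220]=0; m[:,430:]=0
    k,l,s,c=cv2.connectedComponentsWithStats(m); i=1+np.argmax(s[1:,4]); print(n,s[i],c[i].round(1))
E
python3 fit1.py
```

```text
[0.55808281 0.23653396 0.0140756 ] [[0.4, 0.8], [0.2, 0.7], [-0.8, -0.7], [-0.2, -0.9], [0.9, -0.2], [-0.2, 0.1], [-0.8, 0.6], [0.7, -0.4], [1.1, 0.1], [-1.1, 0.5], [-2.2, -0.1], [1.0, -0.3]]
yellow [273 175  36  29 823] [290.1 190.9]
green [331 178  37  29 762] [348.7 194.5]
blue [332 315  31  35 631] [346.4 335.8]
```

View pics/disp_o.png

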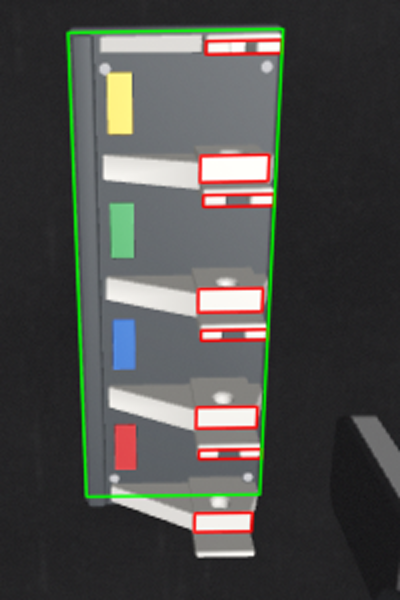

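```bash
cat > fit2.py <<'E'
from h import *
d=np.load("pics/totes.npz"); K,V,im=d['K'],d['V'],d['im']; o=im.copy()
def z(u,v): return (u/2.6+160-.3, v/2.6+60-.3)
def z2(u,v): return (u/2.3+160-.3, v/2.3+230-.3)
L,W=.0995,.0575
c=np.array([(L,W,.06),(-L,W,.06),(-L,-W,.06),(L,-W,.06)])
totes={}
for n,uv,x0 in [("grey",[z(178,468),z(634,500),z(675,242),z(175,205)],[.55,-.13,np.pi]),("white",[z2(564,175),z2(189,160),z2(191,344),z2(542,359)],[.55,-.28,0])]:
    x,res=fit(c,uv,K,V,x0); print(n,x.round(4),res.tolist()); totes[n]=x
    u=proj(T(*x,c),K,V); cv2.polylines(o,[np.round(u*8).astype(int)],True,(255,0,0),1,cv2.LINE_AA,3)
th=np.linspace(0,2*np.pi,60)
cyl=np.array([(.021*np.cos(t),y,.021*np.sin(t)) for t in th for y in (-.0125,.0125)])
def hull(x,y,yaw,zc):
    P=T(x,y,yaw,cyl)+[0,0,zc]; return cv2.convexHull(proj(P,K,V).astype(np.float32))[:,0]
def bb(h):
    return np.array([h[:,0].min(),h[:,1].min(),h[:,0].max(),h[:,1].max()])
for n,box,t,xl in [("yellow",(273,175,36,29),"grey",.034),("green",(331,178,37,29),"grey",-.034),("blue",(332,315,31,35),"white",.034)]:
    tx=totes[t]; yaw=tx[2]-(np.pi if t=="grey" else 0)
    p0=T(*tx,[[xl,0,0]])[0]
    tgt=np.array([box[0]-.5,box[1]-.5,box[0]+box[2]-.5,box[1]+box[3]-.5])
    if n=="blue": w=np.array([1,0,1,1])
    else: w=np.ones(4)
    r=least_squares(lambda q:w*(bb(hull(q[0],q[1],yaw,.028))-tgt),p0[:2],diff_step=1e-3)
    print(n,r.x.round(4),"from tote",p0.round(4),"yaw",round(yaw,3),r.fun.round(1))
    cv2.polylines(o,[np.round(hull(*r.x,yaw,.028)*8).astype(int)],True,(255,0,255),1,cv2.LINE_AA,3)
show(o,"totes_o",(210,120,450,400),2)
E
python3 fit2.py
```

```text
grey [ 0.5462 -0.119   3.0652] [[-0.9, 1.2], [0.7, 1.0], [1.4, -0.4], [-0.9, -0.8]]
white [ 0.5473 -0.3091 -0.052 ] [[2.2, 2.3], [-1.9, 1.5], [-0.7, -1.8], [0.7, -2.2]]
yellow [ 0.5119 -0.1173] from tote [ 0.5123 -0.1164  0.    ] yaw -0.076 [-0.8 -1.3  0.8  1.3]
green [ 0.5793 -0.121 ] from tote [ 0.5801 -0.1216  0.    ] yaw -0.076 [-0.7 -1.4  0.7  1.3]
blue [ 0.5808 -0.3146] from tote [ 0.5812 -0.3109  0.    ] yaw -0.052 [-1. -0.  1.  0.]
```

View pics/totes_o.png

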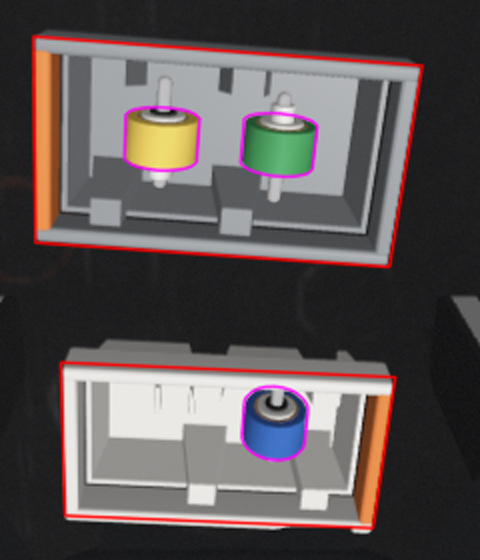

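Run:
```python
from h import *
for p in ([.585,-.13,.02],[.55,.22,.04],[.55,.27,.12],[.55,-.13,.2],[.55,-.3,.1],[.5,0,.15]):
    for y in np.arange(-180,181,15):
        q=inverse_kinematics(p,down(np.radians(y)))
        if q is not None: print(p,y,np.round(q,2))
```

```text
[0.585, -0.13, 0.02] -180 [ 0.57  1.19 -0.92  1.55  1.09  0.98  2.44]
[0.585, -0.13, 0.02] -165 [-0.08  1.11  0.53  1.57 -0.8   0.69 -2.03]
[0.585, -0.13, 0.02] -150 [-0.05  1.1   0.46  1.57 -0.71  0.65 -1.84]
[0.585, -0.13, 0.02] -135 [-0.01  1.08  0.38  1.57 -0.6   0.62 -1.67]
[0.585, -0.13, 0.02] -120 [ 0.03  1.06  0.29  1.57 -0.47  0.58 -1.53]
[0.585, -0.13, 0.02] -105 [ 0.05  1.06  0.24  1.57 -0.4   0.57 -1.32]
[0.585, -0.13, 0.02] -90 [ 0.07  1.05  0.2   1.56 -0.33  0.56 -1.12]
[0.585, -0.13, 0.02] -75 [ 0.09  1.05  0.15  1.56 -0.26  0.55 -0.92]
[0.585, -0.13, 0.02] -60 [ 0.11  1.04  0.11  1.56 -0.18  0.54 -0.72]
[0.585, -0.13, 0.02] -45 [ 0.13  1.04  0.06  1.56 -0.11  0.54 -0.53]
[0.585, -0.13, 0.02] -30 [ 0.16  1.04  0.02  1.56 -0.03  0.54 -0.33]
[0.585, -0.13, 0.02] -15 [ 0.18  1.04 -0.03  1.56  0.04  0.54 -0.13]
[0.585, -0.13, 0.02] 0 [ 0.2   1.04 -0.07  1.56  0.12  0.55  0.06]
[0.585, -0.13, 0.02] 15 [ 0.22  1.04 -0.12  1.56  0.19  0.56  0.26]
[0.585, -0.13, 0.02] 30 [ 0.25  1.04 -0.17  1.56  0.27  0.57  0.45]
[0.585, -0.13, 0.02] 45 [ 0.27  1.04 -0.23  1.56  0.36  0.58  0
[... 8162 characters left out ...]
 0.57  0.08]
[0.5, 0, 0.15] 30 [ 0.02  0.72 -0.15  1.85  0.18  0.58  0.28]
[0.5, 0, 0.15] 45 [ 0.06  0.73 -0.22  1.85  0.26  0.59  0.46]
[0.5, 0, 0.15] 60 [ 0.09  0.73 -0.29  1.85  0.33  0.61  0.65]
[0.5, 0, 0.15] 75 [ 0.13  0.74 -0.35  1.85  0.4   0.63  0.84]
[0.5, 0, 0.15] 90 [ 0.17  0.74 -0.42  1.85  0.47  0.65  1.04]
[0.5, 0, 0.15] 105 [ 0.21  0.76 -0.49  1.85  0.55  0.68  1.22]
[0.5, 0, 0.15] 120 [ 0.25  0.77 -0.57  1.85  0.61  0.71  1.42]
[0.5, 0, 0.15] 135 [ 0.28  0.78 -0.64  1.85  0.68  0.74  1.62]
[0.5, 0, 0.15] 150 [ 0.32  0.8  -0.71  1.84  0.73  0.78  1.82]
[0.5, 0, 0.15] 165 [ 0.35  0.82 -0.79  1.84  0.79  0.82  2.03]
[0.5, 0, 0.15] 180 [ 0.44  0.9  -1.01  1.84  0.93  0.97  2.15]
```

```bash
cat >> h.py <<'E'
_th=np.linspace(0,2*np.pi,60)
_cyl=np.array([(.021*np.cos(t),y,.021*np.sin(t)) for t in _th for y in (-.0125,.0125)])
HUE=dict(yellow=(22,34),green=(50,80),blue=(105,125),red=(-8,8))
def detect(n,p0,yaw,zc,im,p):
    K,V=p["mtx"],p["view"]; hs=cv2.cvtColor(im,cv2.COLOR_RGB2HSV)
    a,b=HUE[n]; h=hs[:,:,0].astype(int)
    m=((h>=a)&(h<=b)&(hs[:,:,1]>110)&(hs[:,:,2]>50)).astype(np.uint8)
    k,l,s,c=cv2.connectedComponentsWithStats(m)
    u0=proj([[p0[0],p0[1],zc]],K,V)[0]
    i=min([j for j in range(1,k) if s[j,4]>150],key=lambda j:np.linalg.norm(c[j]-u0))
    x,y,w,hh=s[i,:4]; t=np.array([x-.5,y-.5,x+w-.5,y+hh-.5])
    def f(q):
        g=proj(T(q[0],q[1],yaw,_cyl)+[0,0,zc],K,V); return np.r_[g.min(0),g.max(0)]-t
    r=least_squares(f,p0[:2],diff_step=1e-3)
    return r.x,r.fun.round(1)
DISP=np.array([0.55808,0.23653,0.01408])
BAY=dict(yellow=.111,green=.037,blue=-.037,red=-.111)
def bayp(n,dx=0,dy=0,z=0):
    return T(*DISP,[[dx,BAY[n]+dy,z]])[0]
E
python3 - <<'E'
from h import *
eoat.grip(.058)
yaw=-.076; p0=[.512,-.117]
manip.goto([.512,-.117,.16],down(yaw)); pr()
im,p=snap("wrist","y1"); q,r=detect("yellow",p0,yaw,.028,im,p); print(q,r)
E
```

```text
t 4.14 p [ 0.5125 -0.1159  0.1602] F [ 0.   0.4 -0. ] w 0.0583
[ 0.5117749  -0.11716116] [-0.5 -1.6  0.5  1.5]
```

View pics/y1.png

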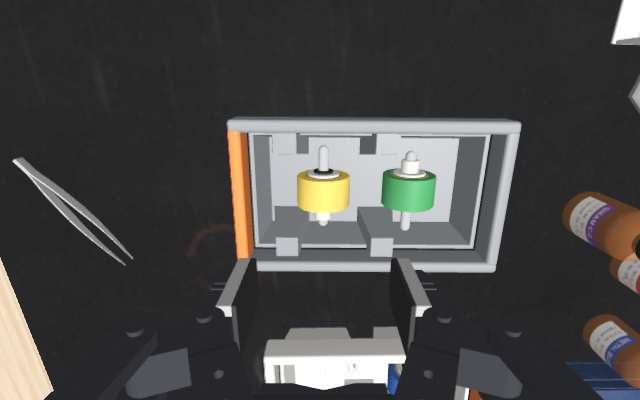

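```bash
cat >> h.py <<'E'
def pick(q,yaw,squeeze=70,zt=.011,up=.16):
    manip.servo_line([q[0],q[1],.06],rate=.2); manip.pause(.2)
    manip.servo_line([q[0],q[1],zt],rate=.08); manip.pause(.3); pr('down')
    eoat.grip(.03,squeeze); manip.pause(.2); pr('grip')
    manip.servo_line([q[0],q[1],up],rate=.15); manip.pause(.3); pr('up')
E
python3 - <<'E'
from h import *
pick([.5118,-.1172],-.076)
z=.17
manip.goto([.54,.12,z],down(0))
b=bayp("yellow",0,-.0045)
manip.goto([b[0],b[1],.12],down(DISP[2])); manip.pause(.3); pr('bay',)
print(b, R.from_rotvec(st()['tcp_rot']).as_matrix().round(4).tolist())
snap("wrist","y2")
E
```

```text
down t 6.11 p [ 0.5118 -0.1172  0.011 ] F [-0.5 -0.3  0.1] w 0.058
grip t 6.6 p [ 0.512  -0.1172  0.0112] F [-0.1  0.1  5.7] w 0.0404
up t 8.04 p [ 0.5117 -0.1172  0.1597] F [-0.3  0.3  0.1] w 0.0401
bay t 10.21 p [0.5569 0.3424 0.1203] F [-0.1  0.2 -0.8] w 0.0402
[0.55658053 0.34301944 0.        ] [[-0.0131, 0.9999, 0.0003], [0.9999, 0.0131, 0.0001], [0.0001, 0.0003, -1.0]]
```

View pics/y2.png

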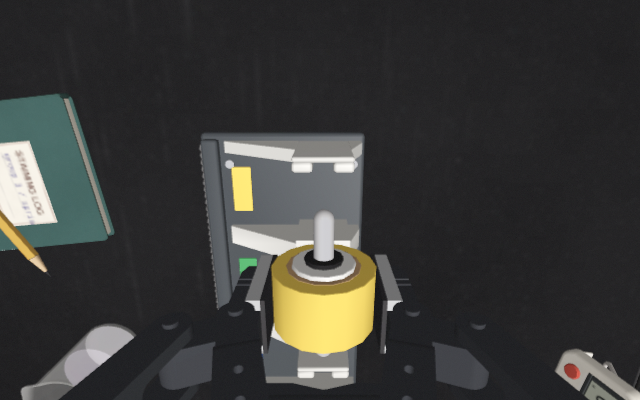

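Run:
```python
from h import *
d=np.load("pics/y2.npz"); K,V,im=d['K'],d['V'],d['im']; o=im.copy()
x=DISP
for yb in (.111,.037):
    for q in [[(-.018,-.024,.047),(.018,-.024,.047),(.018,-.038,.047),(-.018,-.038,.047)],[(-.018,.027,.066),(-.006,.027,.066),(-.006,.033,.066),(.006,.033,.066),(.006,.027,.066),(.018,.027,.066),(.018,.036,.066),(-.018,.036,.066)]]:
        u=proj(T(*x,np.array([(a,b+yb,c) for a,b,c in q])),K,V)
        cv2.polylines(o,[np.round(u*8).astype(int)],True,(255,0,0),1,cv2.LINE_AA,3)
q=[(-.088,-.1495,.008),(.03,-.1495,.008),(.03,.1495,.008),(-.088,.1495,.008)]
u=proj(T(*x,np.array(q)),K,V); cv2.polylines(o,[np.round(u*8).astype(int)],True,(0,255,0),1,cv2.LINE_AA,3)
b=bayp("yellow",0,-.0045)
u=proj([[b[0]-.0005,b[1]+.036,.137],[b[0],b[1]-.031,.137]],K,V); print(u)
for c in u: cv2.circle(o,tuple(np.round(c*8).astype(int)),16,(0,0,255),1,cv2.LINE_AA,3)
show(o,"y2o",(190,110,450,400),2.05*1)
show(o,"y2o2",(270,120,390,260),5)
```

```text
[[321.94074637 207.58841821]
 [321.30274228 352.86524778]]
```

View pics/y2o2.png

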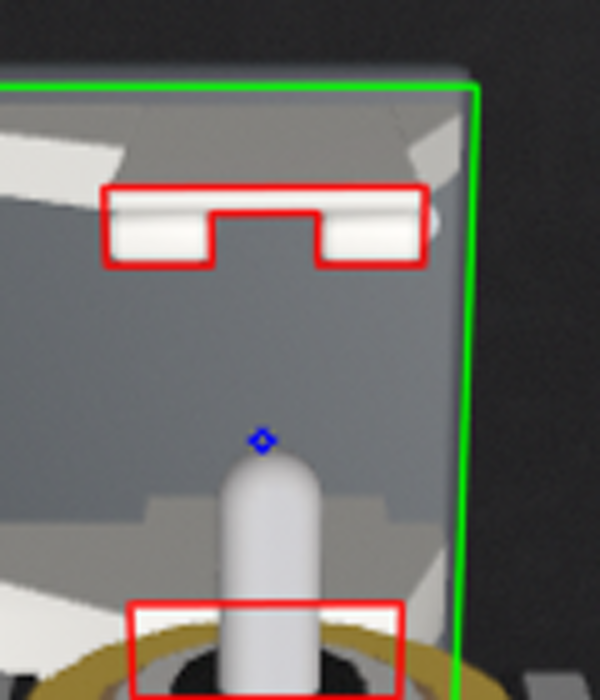

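```bash
sed -i 's/^DISP=.*/DISP=np.array([0.5572,0.23653,0.01408])/' h.py
cat >> h.py <<'E'
AX=.017
def go(n,dx,dy,axz,rate=.05,wait=.15):
    b=bayp(n,dx,dy); manip.servo_line([b[0],b[1],axz-AX],rate=rate); manip.pause(wait)
def F():
    f=[];
    for _ in range(4): f.append(manip.read_state()['wrist_force']); manip.pause(.02)
    return np.mean(f,0)
E
python3 - <<'E'
from h import *
n="yellow"
go(n,0,-.0033,.137); f0=F(); pr('hi')
go(n,0,-.0033,.075); print(F()-f0)
go(n,0,-.0033,.058,rate=.03); print(F()-f0)
for k in range(1,8):
    go(n,0,-.0033+.001*k,.058,rate=.02,wait=.1); f=F()-f0; print(k,f.round(2))
    if f[1]<-3.5: break
pr()
snap("wrist","y3")
E
```

```text
hi t 10.72 p [0.5557 0.3442 0.12  ] F [-0.1 -0.7 -1.7] w 0.04
[ 0.12189432 -0.26107452 -0.17019249]
[-6.07699380e-01 -2.26775326e-02 -5.38585632e-04]
1 [ 0.26 -3.24  0.66]
2 [ 0.38 -3.89  0.46]
t 14.1 p [0.5557 0.3461 0.041 ] F [ 1.8 -3.7 -0.1] w 0.0403
```

View pics/y3.png

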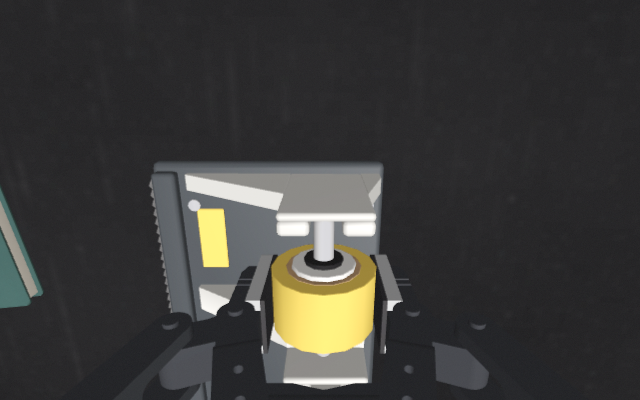

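```bash
sed -i 's/^DISP=.*/DISP=np.array([0.5582,0.23653,0.01408])/' h.py
python3 - <<'E'
from h import *
n="yellow"
go(n,0,-.0018,.058,rate=.02); print(F()); im,p=snap("wrist","y4",(240,150,420,350),4)
E
```

```text
[-0.91018963 -3.36053531 -0.78774279]
```

View pics/y4.png

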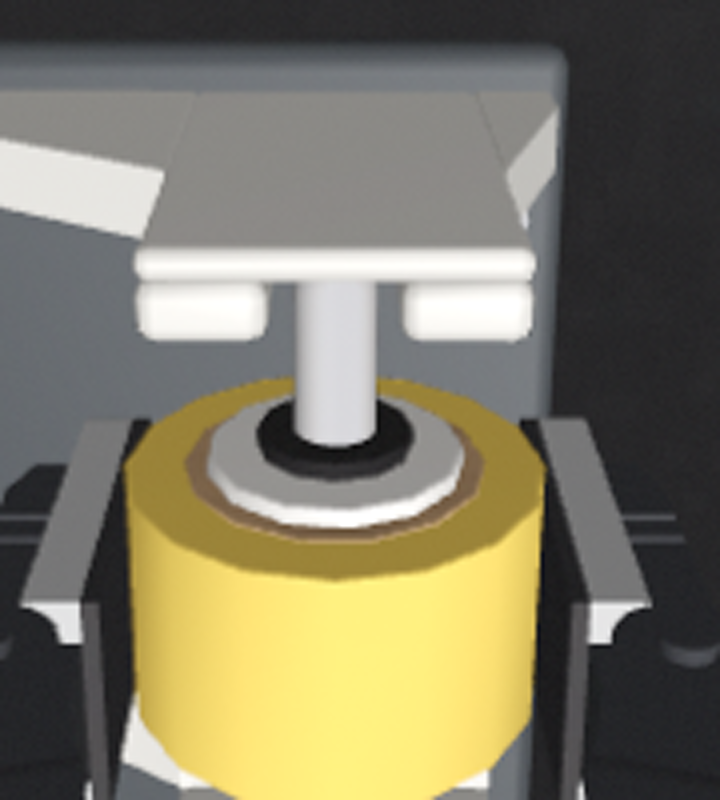

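Run:
```python
from h import *
n="yellow"
go(n,0,.004,.058,rate=.04); print(F())
go(n,0,.0093,.058,rate=.04); print(F()); pr()
snap("wrist","y5",(240,150,420,350),3)
for z in (.050,.044,.039):
    go(n,0,.0093,z,rate=.04,wait=.1); print(z,F().round(1))
```

```text
[-0.07578727 -6.03478574 -0.57956427]
[ 0.11887454 -8.3206832  -0.34974307]
t 15.68 p [0.5567 0.3558 0.0409] F [-1.1 -8.2 -0.7] w 0.0399
0.05 [ 0.9 -7.7 -6.5]
0.044 [-0.2 -7.7 -2.2]
0.039 [ 0.6 -8.9 -3.8]
```

View pics/y5.png

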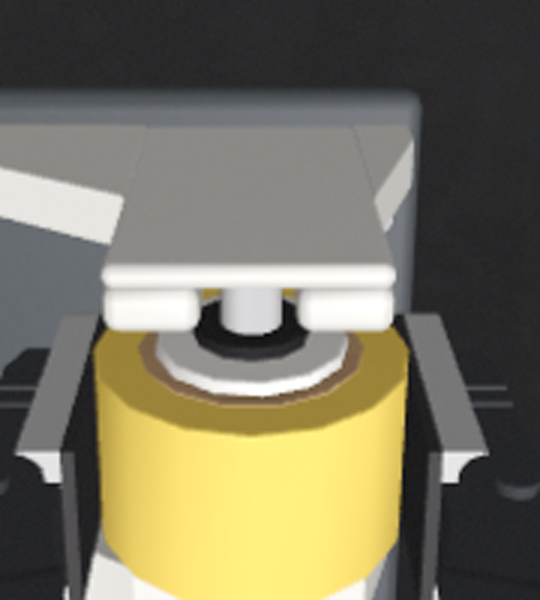

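Run:
```python
from h import *
n="yellow"
go(n,0,.0093,.0356,rate=.03,wait=.2); print(F().round(1)); pr()
for y in (.006,.003,.0015,0,-.001):
    go(n,0,y,.0356,rate=.03,wait=.1); print(y,F().round(1))
pr()
snap("wrist","y6",(200,150,440,400),2.3)
```

```text
[ 0.6 -8.7 -5.6]
t 17.68 p [0.5565 0.3556 0.0181] F [-0.5 -8.4 -5.7] w 0.0404
0.006 [ 1.  -6.6 -5.6]
0.003 [-1.8 -5.3 -1.9]
0.0015 [-1.5 -4.7 -1.9]
0 [-2.  -0.5 -3.9]
-0.001 [-2.5  4.9 -4.4]
t 19.77 p [0.5565 0.3476 0.0187] F [-2.6  5.3 -3.8] w 0.0402
```

View pics/y6.png

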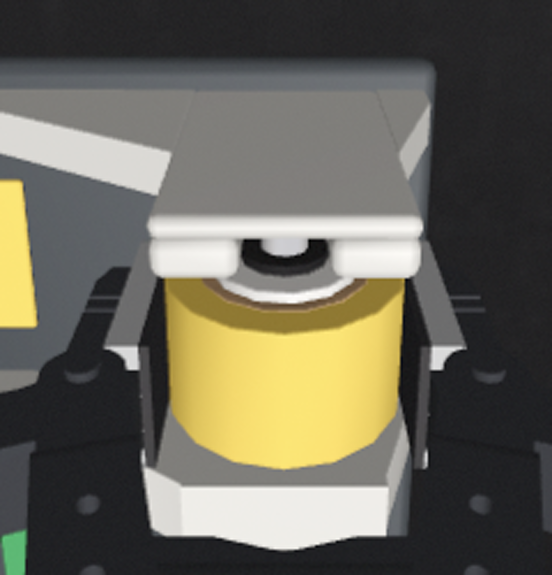

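Run:
```python
from h import *
n="yellow"
go(n,0,.0002,.0345,rate=.03,wait=.2); print(F().round(1))
eoat.grip(.060,40); manip.pause(.2); pr()
b=bayp(n); manip.servo_line([b[0],b[1],.13],rate=.2); pr()
snap("wrist","y7",(200,100,440,400),2)
```

```text
[ 1.1 -0.3 -1. ]
t 20.88 p [0.5566 0.3477 0.0175] F [ 0.8 -0.5  0.1] w 0.0598
t 21.59 p [0.5562 0.3473 0.129 ] F [-0.2  0.5  0.2] w 0.06
```

View pics/y7.png

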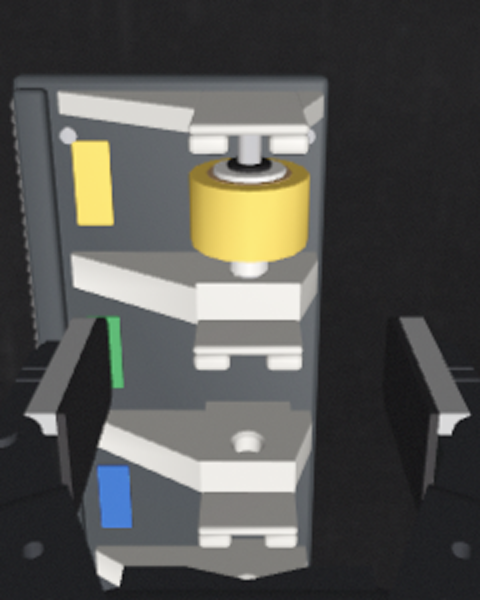

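Run:
```python
from h import *
n="green"
manip.goto([.56,0.02,.2],down(0)); 
manip.goto([.579,-.121,.17],down(np.pi-.076)); manip.pause(.4); pr()
im,p=snap("wrist","g1"); print(detect(n,[.579,-.121],-.076,.028,im,p))
```

```text
t 25.67 p [ 0.579 -0.121  0.17 ] F [0.1 0.5 0.6] w 0.0601
(array([ 0.58000159, -0.121414  ]), array([-1.3, -2.1,  1.3,  2. ]))
```

View pics/g1.png

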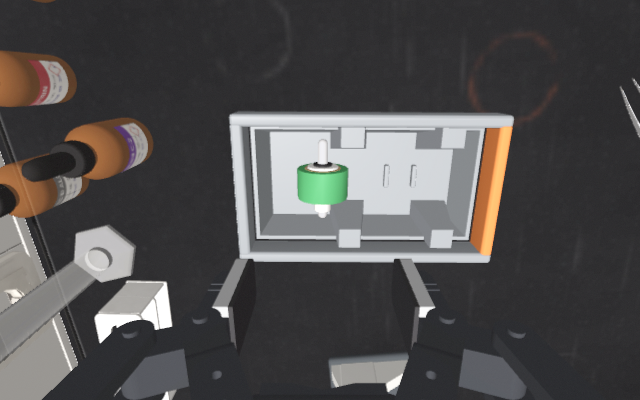

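```bash
cat >> h.py <<'E'
def tobay(n):
    manip.goto([.54,.08,.18],down(DISP[2]))
    b=bayp(n,0,-.0035)
    manip.goto([b[0],b[1],.12],down(DISP[2])); manip.pause(.3)
    f0=F(); pr('hover')
    snap("wrist",n+"_hov",(190,110,450,400),2)
    return f0
def contact(n,f0):
    go(n,0,-.0035,.075,rate=.1); print('75',(F()-f0).round(1))
    go(n,0,-.0035,.058,rate=.03); print('58',(F()-f0).round(1))
    for k in range(1,8):
        go(n,0,-.0035+.0007*k,.058,rate=.02,wait=.1); f=F()-f0; print(k,(-.0035+.0007*k),f.round(2))
        if f[1]<-3.2: break
    pr(); snap("wrist",n+"_con",(240,150,420,350),3)
def press(n):
    go(n,0,.0093,.058,rate=.04); print('press',F().round(1)); 
    for z in (.050,.044,.039,.0356):
        go(n,0,.0093,z,rate=.04,wait=.1); print(z,F().round(1))
    for y in (.006,.003,.0015,0,-.001):
        go(n,0,y,.0356,rate=.03,wait=.1); print(y,F().round(1))
    pr(); snap("wrist",n+"_in",(200,150,440,400),2)
def release(n):
    go(n,0,.0002,.0345,rate=.03,wait=.2); print(F().round(1))
    eoat.grip(.060,40); manip.pause(.2); pr()
    b=bayp(n); manip.servo_line([b[0],b[1],.13],rate=.2); pr()
    snap("wrist",n+"_rel",(200,100,440,400),2)
E
python3 - <<'E'
from h import *
n="green"
pick([.5796,-.1213],0)
f0=tobay(n)
contact(n,f0)
E
```

```text
down t 27.68 p [ 0.5797 -0.1213  0.0111] F [-0.2  0.1  0. ] w 0.0598
grip t 28.19 p [ 0.5797 -0.1213  0.0113] F [-0.3 -0.1  4.9] w 0.0399
up t 29.63 p [ 0.5795 -0.1213  0.1597] F [ 0.1  0.8 -1.3] w 0.0402
hover t 33.31 p [0.5579 0.2696 0.1202] F [-1.  -1.4 -1.8] w 0.0405
75 [-0.6  0.3 -0.2]
58 [-0.8 -3.6 -2.4]
1 -0.0028 [-1.6  -3.87 -2.49]
t 35.69 p [0.5577 0.2707 0.041 ] F [-2.  -2.4 -2.2] w 0.0401
```

View pics/green_hov.png

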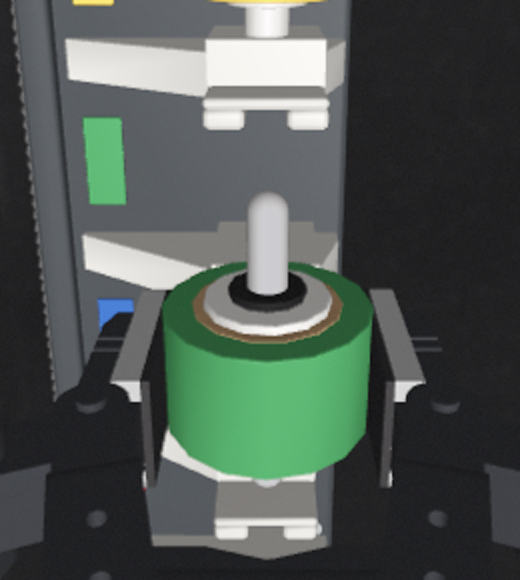

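View pics/green_con.png

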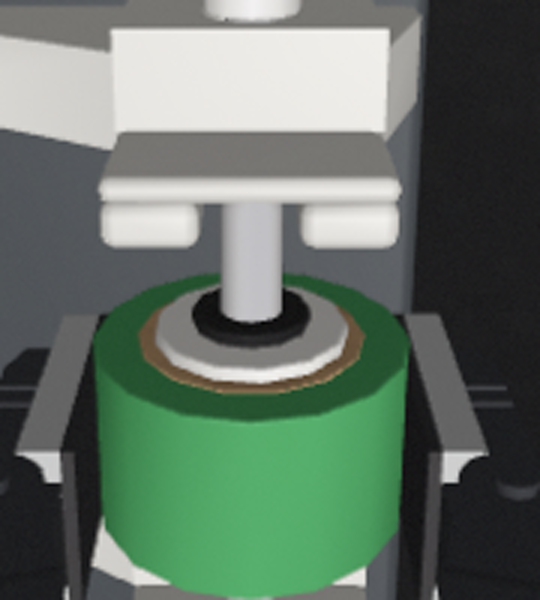

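Run:
```python
from h import *
n="green"
for y in (-.0035,-.0042,-.0049,-.0056,-.0063):
    go(n,0,y,.058,rate=.02,wait=.25); print(y,F().round(2))
```

```text
-0.0035 [-1.12 -3.38 -2.68]
-0.0042 [ 0.44 -2.4  -1.16]
-0.0049 [-0.11  0.27 -1.34]
-0.0056 [ 0.24  0.18 -1.16]
-0.0063 [-0.21  0.39 -0.87]
```

```bash
python3 - <<'E'
s=open('h.py').read()
s=s.replace("AX=.017\n","AX=.017\nOFF=0.\n").replace("b=bayp(n,dx,dy); manip","b=bayp(n,dx,dy-OFF); manip").replace("b=bayp(n,0,-.0035)\n","b=bayp(n,0,-.0035-OFF)\n")
open('h.py','w').write(s)
E
python3 - <<'E'
import h; h.OFF=.0013
from h import *
press("green")
E
```

```text
press [ 0.6 -8.3  0.1]
0.05 [-0.5 -8.2 -1. ]
0.044 [-0.4 -8.8 -5.1]
0.039 [-0.3 -8.2 -5.3]
0.0356 [-0.3 -8.7 -1.4]
0.006 [ 0.5 -7.1 -1. ]
0.003 [ 0.3 -6.1 -1. ]
0.0015 [ 0.2 -4.9 -2.2]
0 [-0.1 -4.6 -1.9]
-0.001 [ 0.2  4.6 -4.9]
t 43.23 p [0.5577 0.272  0.0186] F [ 0.6  4.9 -5.7] w 0.0402
```

View pics/green_in.png

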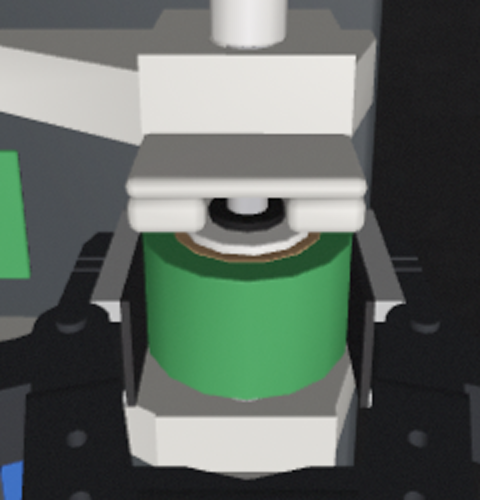

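Same signature as yellow (free travel to 0, then firm stop at the collar). Release, then look for blue.

Run:
```python
import h; h.OFF=.0013
from h import *
release("green")
manip.goto([.56,-0.05,.2],down(0)); 
manip.goto([.58,-.312,.18],down(-.052)); manip.pause(.4); pr()
im,p=snap("wrist","b1"); print(detect("blue",[.58,-.312],-.052,.028,im,p))
```

```text
[-0.2 -2.7  1.8]
t 44.33 p [0.5577 0.2725 0.0175] F [-0.5  0.2  0.2] w 0.06
t 45.05 p [0.5573 0.2733 0.1291] F [ 0.1 -0.4 -0.6] w 0.0604
t 47.77 p [ 0.5802 -0.3116  0.1801] F [ 0.2  0.6 -0.3] w 0.0599
(array([ 0.58018185, -0.32147517]), array([-1.2, -1.6,  1.2,  1.6]))
```

View pics/green_rel.png

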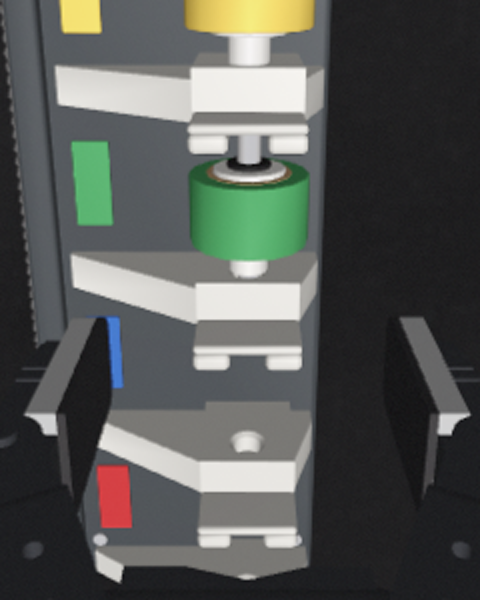

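View pics/b1.png

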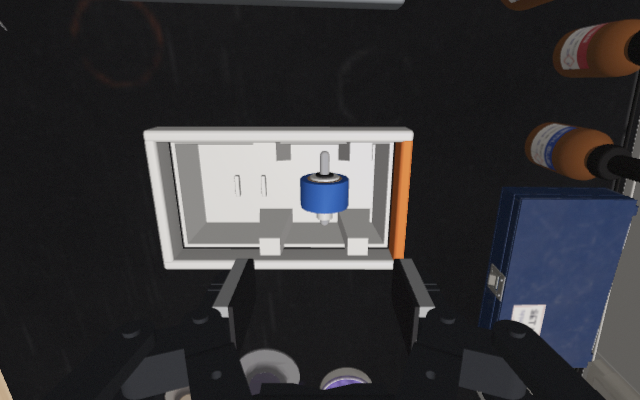

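Run:
```python
from h import *
d=np.load("pics/b1.npz"); K,V=d['K'],d['V']
L,W=.0995,.0575
c=np.array([(L,W,.06),(-L,W,.06),(-L,-W,.06),(L,-W,.06)])
x,res=fit(c,[(411,129),(146,130),(165,269),(406,266)],K,V,[.55,-.3,0]); print(x,res.tolist()); print(T(*x,[[.034,0,0]]))
show(d['im'],"b1z",(130,110,430,290),2.6)
```

```text
[ 0.54785263 -0.31932292 -0.04573198] [[4.9, -0.9], [-3.5, -0.3], [0.6, 0.6], [-0.7, 2.4]]
[[ 0.58181709 -0.32087727  0.        ]]
```

View pics/b1z.png

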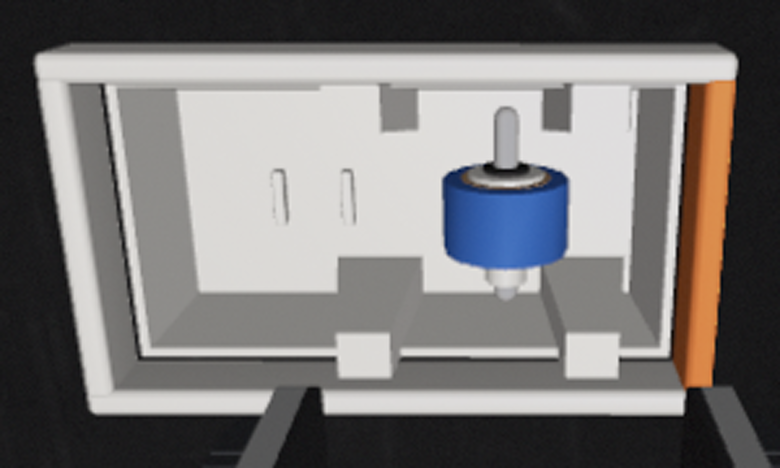

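Run:
```python
from h import *
n="blue"
pick([.5802,-.3212],0)
manip.goto([.56,-.1,.18],down(0))
f0=tobay(n)
print(f0)
```

```text
down t 49.84 p [ 0.5802 -0.3212  0.011 ] F [-0.2  0.  -1. ] w 0.0595
grip t 50.35 p [ 0.5804 -0.3212  0.0113] F [-1.2  0.   5.1] w 0.0402
up t 51.79 p [ 0.5801 -0.3211  0.1597] F [ 0.3  0.5 -1.1] w 0.0402
hover t 54.39 p [0.559  0.1955 0.1203] F [-0.1  0.1 -0.4] w 0.0403
[ 0.29912195 -0.24048358 -1.03236911]
```

View pics/blue_hov.png

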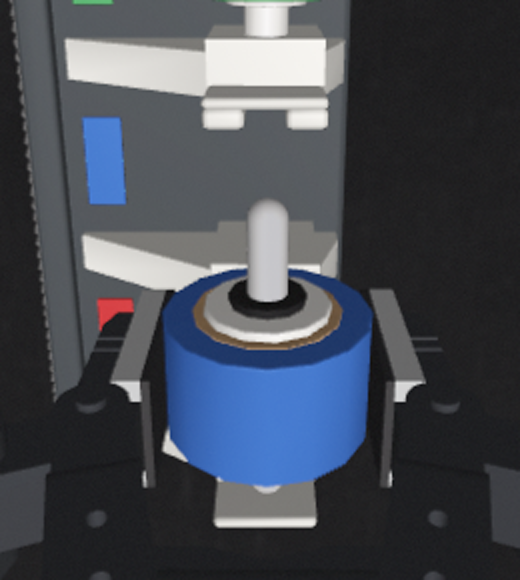

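Run:
```python
from h import *
n="blue"; f0=np.zeros(3)
contact(n,f0)
for y in (-.0025,-.0018,-.0011,-.0004,.0003,.001):
    go(n,0,y,.058,rate=.02,wait=.25); print(y,F().round(2))
```

```text
75 [-0.3  0.1 -1.3]
58 [-0.5  0.4 -0.9]
1 -0.0028 [ 0.37 -1.31 -0.7 ]
2 -0.0021000000000000003 [ 0.6  -2.8  -0.14]
3 -0.0014000000000000002 [ 0.91 -4.01 -0.37]
t 57.61 p [0.5588 0.1981 0.041 ] F [ 1.4 -2.9 -0.3] w 0.0402
-0.0025 [ 0.88 -2.79 -0.58]
-0.0018 [ 0.74 -3.38 -0.78]
-0.0011 [ 0.85 -4.24 -0.2 ]
-0.0004 [ 1.22 -4.04 -0.44]
0.0003 [ 0.81 -4.17 -0.47]
0.001 [ 1.02 -4.59 -0.34]
```

View pics/blue_con.png

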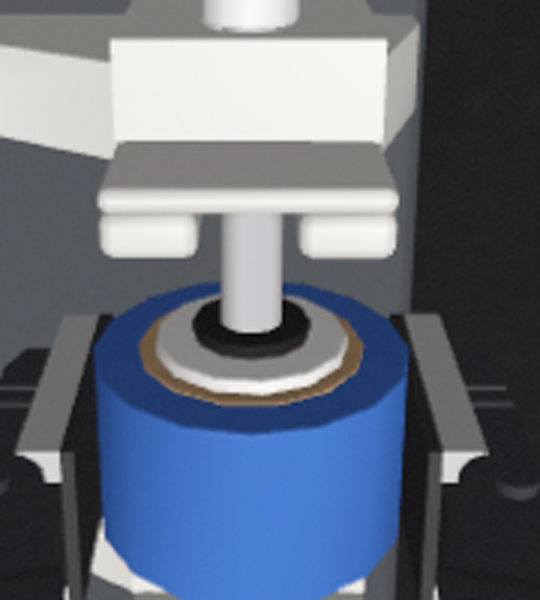

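Run:
```python
import h; h.OFF=-.0002
from h import *
press("blue")
```

```text
press [ 0.7 -8.7  0.6]
0.05 [-1.  -8.3 -1.4]
0.044 [ 0.  -8.6 -5.5]
0.039 [-0.5 -8.2 -5.8]
0.0356 [ 0.1 -8.6 -1.4]
0.006 [ 0.1 -7.1 -1.3]
0.003 [-0.2 -5.8 -1.2]
0.0015 [-0.2 -5.2 -1.3]
0 [-0.8 -4.1 -1.8]
-0.001 [-2.   5.1 -3.4]
t 65.58 p [0.5586 0.1995 0.0186] F [-2.2  5.6 -4.4] w 0.0399
```

View pics/blue_in.png

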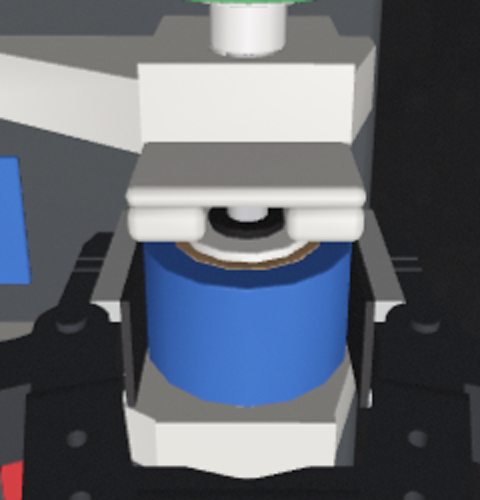

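Run:
```python
import h; h.OFF=-.0002
from h import *
release("blue")
manip.goto([.56,-.1,.32],down(0)); manip.pause(.4); pr()
im,p=snap("wrist","t2",(160,60,470,340),2.5)
```

```text
[-1.  -2.8  1.8]
t 66.67 p [0.5587 0.2    0.0175] F [0.2 0.5 0.7] w 0.0598
t 67.39 p [0.5583 0.1994 0.129 ] F [-0.3 -0.  -0.7] w 0.06
t 69.17 p [ 0.56   -0.0998  0.3199] F [ 0.   0.7 -0.4] w 0.0599
```

View pics/blue_rel.png

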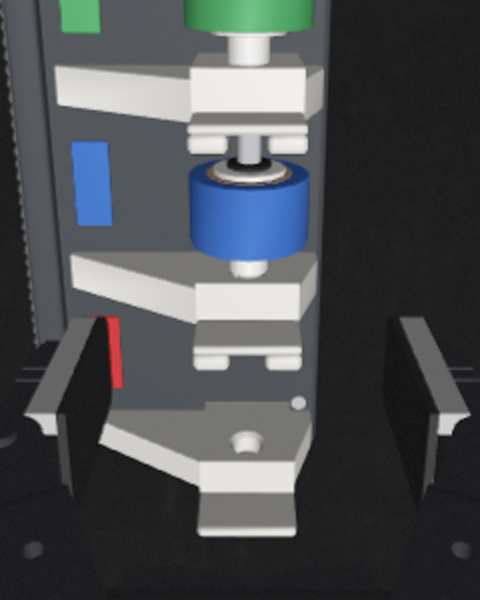

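View pics/t2.png

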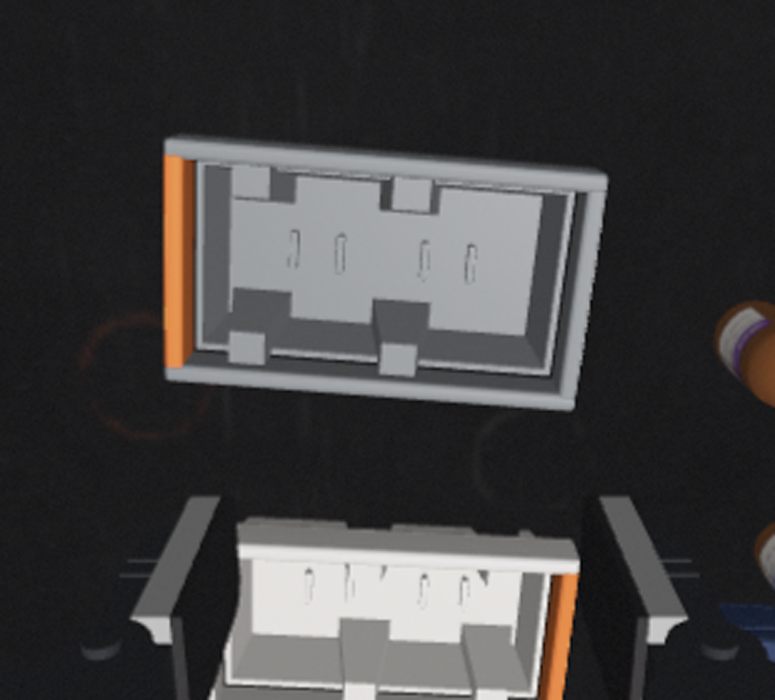

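```bash
cat > tv.py <<'E'
from h import *
from scipy.ndimage import map_coordinates
L,W=.0995,.0575
def tote_fit(f,x0,o=True,zc=.06):
    d=np.load(f"pics/{f}.npz"); K,V,im=d['K'],d['V'],d['im']
    g=cv2.GaussianBlur(im.max(2).astype(np.float32),(0,0),.8)
    a=np.linspace(-.85,.85,40)
    E=[np.c_[a*L,np.full(40,s*W)] for s in(1,-1)]+[np.c_[np.full(40,s*L),a*W] for s in(1,-1)]
    N=[np.tile((0,s),(40,1)) for s in(1,-1)]+[np.tile((s,0),(40,1)) for s in(1,-1)]
    P=np.c_[np.vstack(E),np.full(160,zc)]; N=np.vstack(N).astype(float)
    x=np.array(x0,float)
    for it,win in enumerate((10,6,4,4)):
        off=np.arange(-win,win+.01,.25)
        u=proj(T(*x,P),K,V); u2=proj(T(*x,P+np.c_[N*1e-3,np.zeros(160)]),K,V); n=(u2-u); n/=np.linalg.norm(n,axis=1)[:,None]
        S=u[:,None]+off[None,:,None]*n[:,None]
        v=map_coordinates(g,[S[...,1],S[...,0]],order=1,mode='nearest')
        gr=np.gradient(v,axis=1); k=gr.argmin(1); ok=gr.min(1)<-4
        tgt=u+off[k][:,None]*n
        r=least_squares(lambda q:np.where(ok,((proj(T(*q,P),K,V)-tgt)*n).sum(1),0),x,loss='soft_l1'); x=r.x
    e=((proj(T(*x,P),K,V)-tgt)*n).sum(1)
    print(f,x.round(4),'side resid px',[np.round(np.median(e[i*40:i*40+40][ok[i*40:i*40+40]]),2) if ok[i*40:i*40+40].any() else None for i in range(4)],ok.sum())
    c=np.array([(L,W,zc),(-L,W,zc),(-L,-W,zc),(L,-W,zc)])
    im=im.copy(); cv2.polylines(im,[np.round(proj(T(*x,c),K,V)*8).astype(int)],True,(255,0,0),1,cv2.LINE_AA,3)
    show(im,f+"_o",(160,0,500,240),2.2)
    return x
E
python3 - <<'E'
from tv import *
manip.goto([.548,-.319-.075,.22],down(0)); manip.pause(.5); snap("wrist","w3"); pr()
manip.goto([.547,-.12-.075,.22],down(0)); manip.pause(.5); snap("wrist","g3"); pr()
tote_fit("w3",[.548,-.319,-.046]); tote_fit("g3",[.546,-.119,3.065])
E
```

```text
t 70.96 p [ 0.548  -0.3939  0.22  ] F [-0.9 -0.3 -0.2] w 0.0601
t 72.33 p [ 0.547  -0.1951  0.22  ] F [ 0.  -0.3 -0.8] w 0.06
w3 [ 0.5464 -0.3201 -0.0549] side resid px [np.float64(0.24), np.float64(0.51), np.float64(0.77), np.float64(0.75)] 160
g3 [ 0.5456 -0.1198  3.0606] side resid px [np.float64(0.74), np.float64(0.51), np.float64(0.75), np.float64(0.76)] 159
```

View pics/w3_o.png

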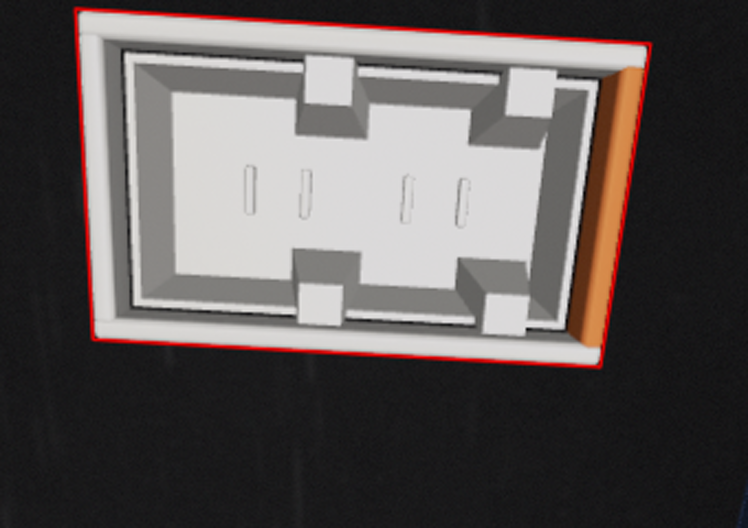

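View pics/g3_o.png

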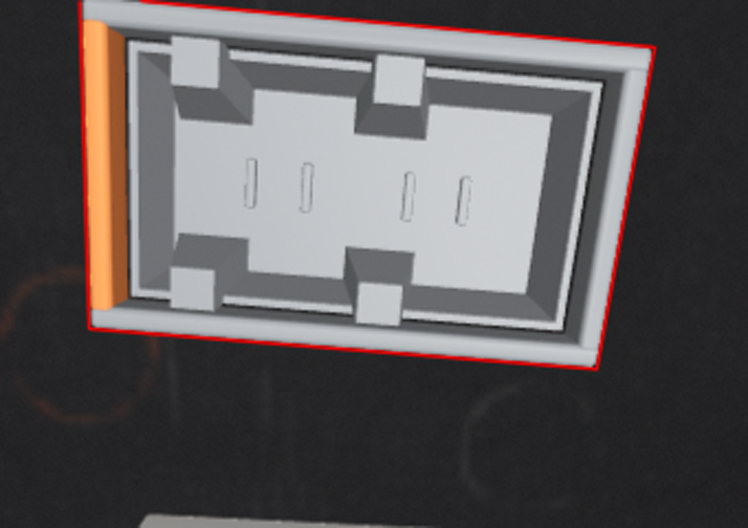

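```bash
cat > grabt.py <<'E'
from h import *
G=np.array([.5456,-.1198,3.0606]); WH=np.array([.5464,-.3201,-.0549])
y0=1.4898; y1=y0+(-.0549-3.0606)
gp=T(*G,[[.024,.053,0]])[0]; wp=T(*WH,[[.024,.053,0]])[0]
E
python3 - <<'E'
from grabt import *
print(gp,wp,y0,y1)
eoat.grip(.042)
manip.goto([gp[0],gp[1],.16],down(y0)); manip.pause(.3); pr(); 
im,p=snap("wrist","t4")
manip.servo_line([gp[0],gp[1],.075],rate=.15); manip.pause(.2)
manip.servo_line([gp[0],gp[1],.039],rate=.06); manip.pause(.3); pr()
eoat.grip(.0,110); manip.pause(.4); pr()
manip.servo_line([gp[0],gp[1],.055],rate=.03); manip.pause(.4); pr()
snap("side","t5s",(260,180,420,330),4); snap("wrist","t5")
E
```

```text
[ 0.51739076 -0.17068456  0.        ] [ 0.57327208 -0.26849679  0.        ] 1.4898 -1.6257
t 73.98 p [ 0.5175 -0.1707  0.1601] F [ 0.4 -0.6  0.4] w 0.0418
t 76.0 p [ 0.5175 -0.1708  0.0392] F [-0.3 -0.2  0.3] w 0.0419
t 76.81 p [ 0.5174 -0.1708  0.0393] F [-1.7 -0.3  7.5] w 0.0067
t 77.89 p [ 0.5174 -0.1707  0.055 ] F [-0.1  0.5 -1.9] w 0.007
```

View pics/t4.png

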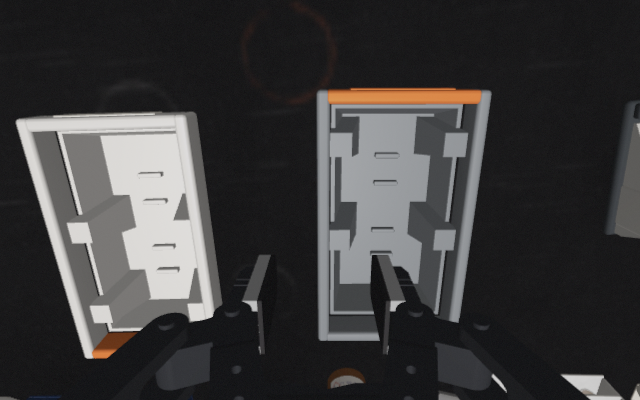

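View pics/t5s.png

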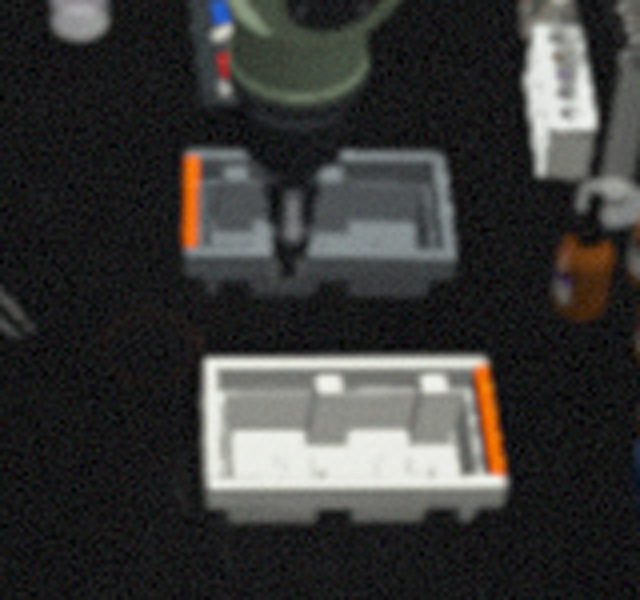

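View pics/t5.png

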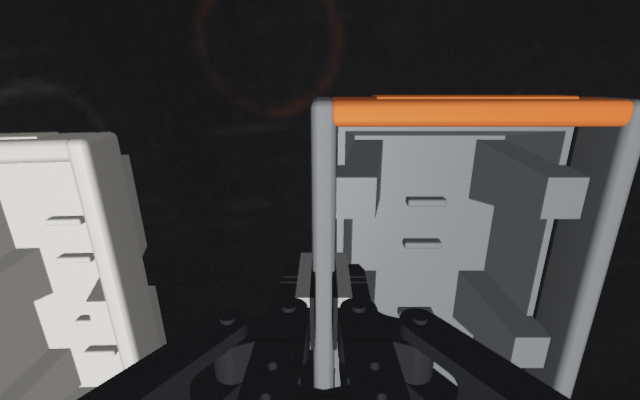

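Run:
```python
from grabt import *
manip.servo_line([gp[0],gp[1],.134],rate=.06); manip.pause(.2); pr()
for a in (1/3,2/3,1):
    p=gp+(wp-gp)*a; 
    try:
        manip.servo_line([p[0],p[1],.134],rate=.025,frame=down(y0+(y1-y0)*a))
    except Exception as e:
        print('err',e); break
    pr(a)
manip.pause(.4); pr()
print(st()['qpos'].round(2))
snap("side","t6s",(260,180,420,330),4); snap("wrist","t6")
```

```text
t 79.66 p [ 0.5173 -0.1707  0.1338] F [-0.7  0.4 -1.2] w 0.0066
0.3333333333333333 t 81.31 p [ 0.536  -0.2032  0.134 ] F [-0.3 -0.6 -1.3] w 0.0063
0.6666666666666666 t 82.96 p [ 0.5546 -0.2358  0.134 ] F [-0.6  0.1 -1.6] w 0.0064
1 t 84.61 p [ 0.5733 -0.2684  0.134 ] F [-0.1 -0.6 -1.7] w 0.0062
t 85.01 p [ 0.5733 -0.2685  0.134 ] F [-0.6 -0.2 -0.9] w 0.0066
[ 0.23  0.94  0.35  1.37 -0.37  0.89 -0.94]
```

View pics/t6s.png

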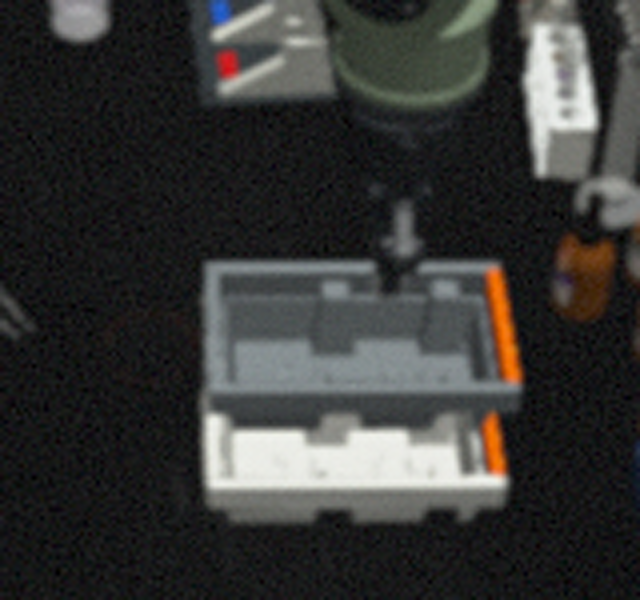

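View pics/t6.png

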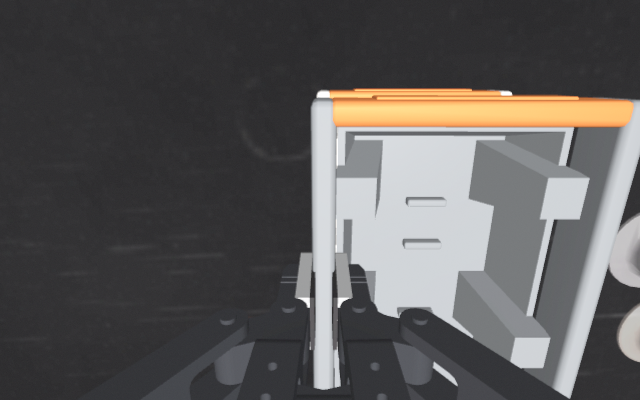

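Run:
```python
from grabt import *
d=np.load("pics/t6.npz"); K,V=d['K'],d['V']
print(proj(T(*WH,[(.0995,.0575,.06),(.0995,-.0575,.06),(.0995,.0575,.036)]),K,V))
print(proj(T(*WH,[(.0995,.0575,.155),(.0995,-.0575,.155)]),K,V))
show(d['im'],"t6z",(290,70,640,150),2.2)
```

```text
[[316.29789238  90.93437199]
 [514.4126335   90.88412406]
 [316.989256    89.79530516]]
[[310.92721242  99.78291886]
 [661.2769663   99.6944586 ]]
```

View pics/t6z.png

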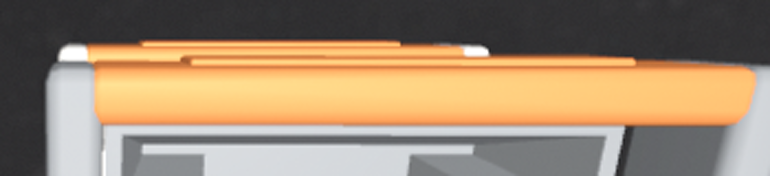

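Run:
```python
from grabt import *
for z in (.115,.10,.092,.086,.082,.078,.074,.071,.069,.067,.0655,.0645,.0635,.063):
    manip.servo_line([wp[0],wp[1],z],rate=.03); manip.pause(.1); f=F(); s=st(); print(z,f.round(1),s['wrist_torque'].round(2),s['eef_pos'].round(4)[2])
    if f[2]>10: break
snap("side","t7s",(260,180,420,330),4); snap("wrist","t7")
pr()
```

```text
0.115 [-0.1 -0.1 -1.6] [ 0.05 -0.03 -0.02] 0.1152
0.1 [-0.4  0.2 -1.3] [ 0.08 -0.04  0.  ] 0.1002
0.092 [-0.2 -0.4 -1.1] [0.09 0.   0.04] 0.0921
0.086 [-0.   0.3 -1.3] [ 0.03 -0.   -0.01] 0.0861
0.082 [-0.   0.  -1.2] [ 0.08 -0.01 -0.02] 0.082
0.078 [ 0.2 -0.1 -1.8] [ 0.04 -0.03  0.03] 0.0781
0.074 [ 0.1 -0.1 -1.7] [ 0.06 -0.05  0.01] 0.0741
0.071 [-0.5 -0.5 -1.3] [ 0.07 -0.04  0.03] 0.071
0.069 [ 0.1 -0.3 -1.8] [ 0.02 -0.    0.  ] 0.069
0.067 [ 0.   0.1 -1.5] [ 0.09 -0.    0.04] 0.067
0.0655 [ 0.4 -0.4 -1.7] [ 0.12 -0.04 -0.  ] 0.0655
0.0645 [-0.2 -0.4 -1.6] [ 0.04  0.02 -0.01] 0.0645
0.0635 [ 0.3 -0.  -1.2] [ 0.05 -0.06  0.01] 0.0635
0.063 [-1.6  1.5  5.5] [0.33 0.41 0.  ] 0.0634
t 92.34 p [ 0.5733 -0.2685  0.0634] F [-1.3  1.9  5.9] w 0.0068
```

View pics/t7s.png

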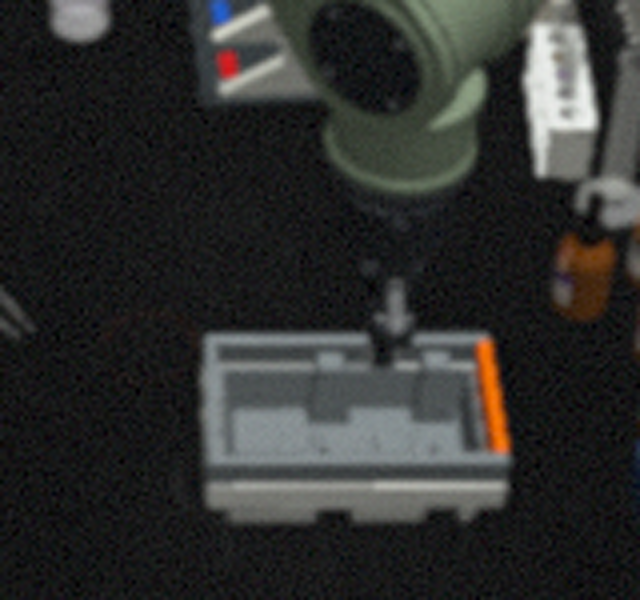

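View pics/t7.png

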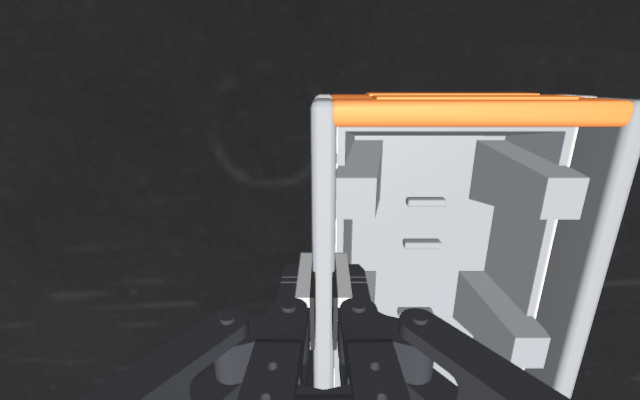

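Run:
```python
from grabt import *
eoat.grip(.035,30); manip.pause(.3); pr()
manip.servo_line([wp[0],wp[1],.16],rate=.12); 
manip.goto([.5464,-.395,.24],down(0)); manip.pause(.5); pr()
snap("wrist","w8"); snap("side","t8s",(260,180,420,330),4)
from tv import tote_fit
tote_fit("w8",WH,zc=.084)
manip.goto([.54,.19,.25],down(0)); manip.pause(.4); snap("wrist","d8",(200,60,460,330),2.3); snap("scene","s8",(180,100,500,320),2.4)
pr()
```

```text
t 93.03 p [ 0.5733 -0.2685  0.063 ] F [0.1 0.2 0. ] w 0.0348
t 95.86 p [ 0.5464 -0.3949  0.24  ] F [-0.2  0.4  0.4] w 0.0347
w8 [ 0.5462 -0.3199 -0.055 ] side resid px [np.float64(0.49), np.float64(0.75), np.float64(1.0), np.float64(0.87)] 160
t 98.56 p [0.54 0.19 0.25] F [-0.1  0.9 -0.5] w 0.0346
```

View pics/t8s.png

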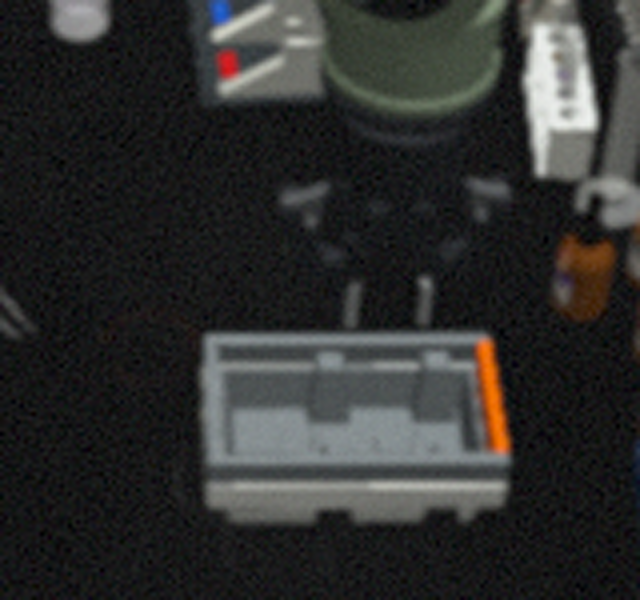

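View pics/w8_o.png

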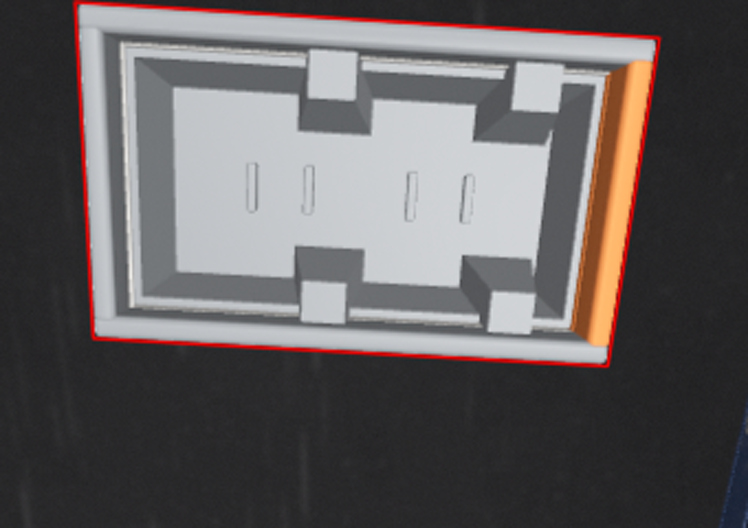

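View pics/d8.png

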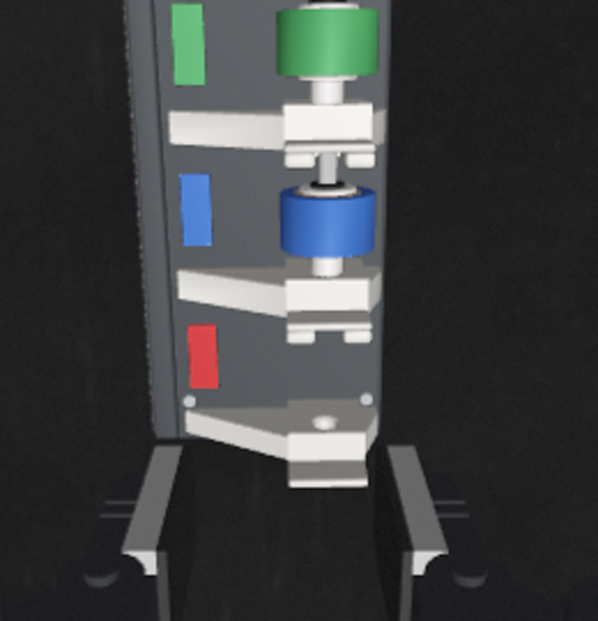

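View pics/s8.png

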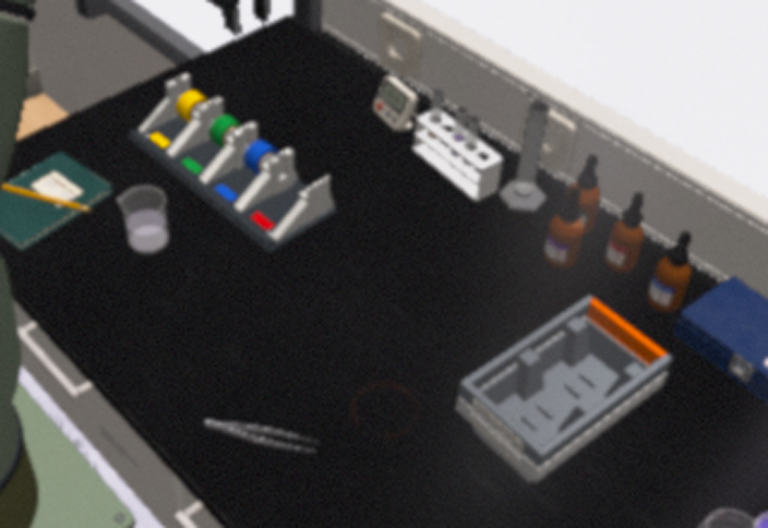

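```bash
python3 -c "
from h import *
pr(); print(job.hand_in())"
```

```text
t 98.56 p [0.54 0.19 0.25] F [-0.1  0.9 -0.5] w 0.0346
the job is handed in; nothing more can be done
None
```

The job is done and handed in at about 99 s of the 210 s allowed. There were three rolls and no red one. I fitted yellow, green and blue into their own bays, turning green half a turn because its pin faced the wrong way. Then I turned the grey tote half a turn and nested it in the white one, orange end over orange end.

**Rolls:** Each roll moved freely until its collar met the cheek at the seated position, which means the pin was fully in its hole. Pictures after each release showed the same. In the last close-up blue was fully in view, green only partly, and yellow not at all. Yellow's final check is the coarser scene camera view, where it sits in its bay.

**Totes:** The grey tote touched down about where full nesting should put it. Its rim matched the expected full-nest height of 84 mm and lay within 0.3 mm of the white tote's position.

**Beaker and faults:** I did not touch the beaker; it stands upright in the last scene view. I noticed no tote being knocked and no slackening of the grip. The blue roll's first position reading was 7 mm off because the rim partly hid it, so I measured again before picking it up. No final check failed.

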